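# Snap the lid of the key-blank case shut all round

## Robot

A 6-joint arm with a two-finger parallel gripper is mounted at the origin on the work surface; the furniture and walls round the work are solid. World frame = base frame: x ahead of the robot, y to its left, z up, the work surface at z = 0. Lengths are in m, angles in rad, forces in N, time in s.
With the tool pointing down it reaches from about 0.375 to 0.9 m from the base axis. Payload 3.1 kg.
Tool frame: the origin (TCP) lies between the finger pads; the fingertips stand 8 mm ahead of it and the grasp point (between the pads) lies 11 mm behind it; z points along the fingers, y is the line along which they close (so a half turn about z gives the same grasp; the last joint's range is limited). The gripper opens to 85 mm and grips with 20 to 120 N. Pads are 22 mm wide; open, the fingers measure 114 mm over their backs; the gripper's body (76 mm by 85 mm) begins 54 mm behind the grasp point. The pads swing forward as they close: fully open they stand 13 mm farther back than shut.
Start: joints at [-1.29, 0.527, 1.433, -0, 1.181, -0.178], TCP at [0.277, -0.56, 0.239] pointing down, gripper open.
Joint ranges: [-3.08, 3.08], [-0.75, 2.2], [0.22, 2.44], [-1.43, 4.57], [0, 2.65], [-2.85, 2.85]. Speed limits (rad/s): [2.79, 2.79, 3.14, 3.14, 3.14, 3.14].

## Interface

Orientations are given as a unit quaternion [x, y, z, w].
In Python, from station import readout, cams, sign_off gives the robot as it stands.
- The arm moves only by the tool send_rows, never from a script. Its argument "commands" is text: rows parted by semicolons, each of 5 numbers parted by spaces: the finger opening in mm, from 0 to 85.4, then the shift along the tool's x, y, z each as a share of 0.02 m, from -1 to 1, then the turn about the tool's z as a share of 4 degrees, from -1 to 1. In form: grip dx dy dz spin; .... A call has 1 to 20 rows; each row shifts and turns the commanded pose from where the row before left it, along the tool's axes as they then stand; what a row does not reach is not made up. A row lasts 1/12 s, in which the tool goes at most 41.7 mm and 7.16 degrees, less where a joint would pass 70% of its speed; a pose out of reach is approached as far as the arm can. A call with a number of a shift or a turn outside -1 to 1 is refused whole. A call with a gripper value outside its range is refused whole. The fingers move at their own pace and stop on an object; "grip_force" is the grip in N (left out, the last holds). Time passes only in rows, so rows that do not move let the fingers close. It gives the time, the measured TCP pose, the force, the opening and the grip force at its end, in the units of the state.
- readout.sense(): the state, without advancing time (a new reading comes with each control period).
- cams.snapshot(name): name is "side" or "top"; returns a dict with "pixels" (420x560x3 uint8, red, green, blue), "intrinsics" (3x3 intrinsics, pixels), "eye" and "rotation" of the camera in the world. Camera axes: x right, y down, z forward; pixel columns grow to the right and rows downward; lengths in m; the calibration is good to about 2 mm. A picture is of the moment at which its call begins. There is no depth.
- sign_off(): hands the job in; it is judged then, once.
The state is a dict: "t": time; "q": joint angles; "qd": joint speeds; "tau": joint torques, N m; "tcp_pos": TCP position; "tool_rot": TCP orientation; "force": force on the tool from outside, world axes, zero at the start; "ft_torque": the same for the moment, N m; "finger_gap": opening from 0.0 (shut) to 1.0 (fully open); "gripper_force": force on a finger pad.
Only numpy, scipy, OpenCV 4.12 (cv2) and the standard library are available. Lean on these libraries where they do the work, as an engineer would, in place of code of your own. Each camera call takes 0.05 s, during which the arm holds its last target. There are 200 camera calls.

## Task

The yellow rim of the lid on the white key-blank case is standing open on all four sides. With the fingertips, press each of the four rim sections down until it clicks shut and stays down level with the corners. Leave the case where it stands, pick nothing up, leave the things round it alone, and finish with the hand clear.

Things in the scene. Friction and masses are not known exactly. Their poses are not given: they have to be found in the camera images.
- blank_case: white tub 130 x 180 x 52 mm, full (1.3 to 2 kg), loose on the bench. Its lid, 142 (x) x 192 (y) mm, flat top 56 mm up, has a clear window 90 x 140 mm (metal key blanks below it) and a yellow rim 26 mm wide: four fixed corner squares and four springy sections, one per side. Origin: centre of the underside; z up, y along the long sides; at yaw 0 -x faces the robot.
- rim_near_pad (a point): centre of the black ribbed thumb pad (14 x 40 mm) on top of the rim section on the long side that faces the robot at yaw 0 (case -x side), 139 mm long. Moves with the section: own x points outward along its top, y along the rim. 16 mm outward of the fold at the window's edge, 10 mm inside the outer edge; 56 mm above the bench when shut, 4.5 mm higher when open.
- rim_near (a joint): tilt of that section about its fold: 0 = snapped shut, level with the corner squares; 0.30 = standing open (outer edge about 7.5 mm too high). Pressed down about its pad it resists with up to about 9 N (more if pressed nearer the fold), clicks over about half-way and then stays shut by itself; let go before the click, it springs open again.
- rim_left_pad (a point): centre of the black ribbed thumb pad (14 x 40 mm) on top of the rim section on the short side at case +y, 89 mm long. Moves with the section: own x points outward along its top, y along the rim. 16 mm outward of the fold at the window's edge, 10 mm inside the outer edge; 56 mm above the bench when shut, 4.5 mm higher when open.
- rim_left (a joint): tilt of that section about its fold: 0 = snapped shut, level with the corner squares; 0.30 = standing open (outer edge about 7.5 mm too high). Pressed down about its pad it resists with up to about 9 N (more if pressed nearer the fold), clicks over about half-way and then stays shut by itself; let go before the click, it springs open again.
- rim_far_pad (a point): centre of the black ribbed thumb pad (14 x 40 mm) on top of the rim section on the long side that faces away from the robot at yaw 0 (case +x side), 139 mm long. Moves with the section: own x points outward along its top, y along the rim. 16 mm outward of the fold at the window's edge, 10 mm inside the outer edge; 56 mm above the bench when shut, 4.5 mm higher when open.
- rim_far (a joint): tilt of that section about its fold: 0 = snapped shut, level with the corner squares; 0.30 = standing open (outer edge about 7.5 mm too high). Pressed down about its pad it resists with up to about 9 N (more if pressed nearer the fold), clicks over about half-way and then stays shut by itself; let go before the click, it springs open again.
- rim_right_pad (a point): centre of the black ribbed thumb pad (14 x 40 mm) on top of the rim section on the short side at case -y, 89 mm long. Moves with the section: own x points outward along its top, y along the rim. 16 mm outward of the fold at the window's edge, 10 mm inside the outer edge; 56 mm above the bench when shut, 4.5 mm higher when open.
- rim_right (a joint): tilt of that section about its fold: 0 = snapped shut, level with the corner squares; 0.30 = standing open (outer edge about 7.5 mm too high). Pressed down about its pad it resists with up to about 9 N (more if pressed nearer the fold), clicks over about half-way and then stays shut by itself; let go before the click, it springs open again.
- padlock_mid (a point): bystander: brass padlock, 71 x 46 x 20 mm, lying flat; point at the centre of its body
- tape_measure_mid (a point): bystander: yellow tape measure, 64 x 78 x 35 mm; point at its centre
- lock_cylinder_1_mid (a point): bystander: brass-coloured lock cylinder, 17 x 60 x 24 mm; point at its centre
- bushing_mid (a point): bystander: small turned bush of brownish metal, 28 mm across, 22 mm high; point at its centre

How it is judged:
By the outcome, as a careful person would: the job done as asked, in the order asked, and still so for the second after the job is handed in, with the robot touching nothing.
It also fails if it takes over 48 s, if anything falls off the work surface, if the arm or the gripper's body presses on something with over 40 N, if the wrist force passes 120 N, or if a joint passes its speed limit or range.

## Working session

There is one attempt and no reset: what is moved stays moved. The work goes in short steps, Python scripts to look and compute and a tool call to move; the robot and the scene stay as the last step left them, time stands still between calls to the robot, and variables do not carry over. Pictures are saved under pics/ and viewed, at most 10 in all, crops included, and the job is handed in when it is done.

Besides the shell and the picture viewer there is one more tool, called after ">>>" as name(argument=value, ...), one argument or row to a line, values as JSON. send_rows: Moves the arm, as the interface text tells. Its arguments: {"type":"object","properties":{"commands":{"type":"string"},"grip_force":{"type":"number"}},"required":["commands"]}

```bash
mkdir -p pics; python3 - <<'E'
from station import readout, cams
import cv2,numpy as np
s=readout.sense(); print({k:np.round(v,3) for k,v in s.items()})
for n in("top","side"):
    d=cams.snapshot(n); cv2.imwrite(f"pics/{n}0.png",d["pixels"][:,:,::-1]); print(n,d["intrinsics"],d["eye"],d["rotation"])
E
```

```text
{'t': np.float64(0.0), 'q': array([-1.291,  0.528,  1.434,  0.   ,  1.181, -0.179]), 'qd': array([-0.   ,  0.002,  0.   , -0.001,  0.001,  0.002]), 'tau': array([ 2.0000e-03, -4.4235e+01, -1.7802e+01, -0.0000e+00,  8.0000e-03,
       -0.0000e+00]), 'tcp_pos': array([ 0.277, -0.56 ,  0.238]), 'tool_rot': array([ 0.974,  0.227, -0.   , -0.001]), 'force': array([ 1.077, -0.019,  0.81 ]), 'ft_torque': array([ 0.028,  0.015, -0.03 ]), 'gripper_force': np.float64(0.0), 'finger_gap': np.float64(0.998)}
top [[440.58680906   0.         275.53063259]
 [  0.         440.58680906 211.15502148]
 [  0.           0.           1.        ]] [0.49864519 0.19737212 0.96917001] [-0.69797446  0.71427174 -0.02769568  0.04336458]
side [[500.04543545   0.         277.87209353]
 [  0.         500.04543545 216.47643227]
 [  0.           0.           1.        ]] [0.48355702 1.06059941 0.40100732] [-0.04694195  0.81725195 -0.57264237  0.04445698]
```

View pics/top0.png

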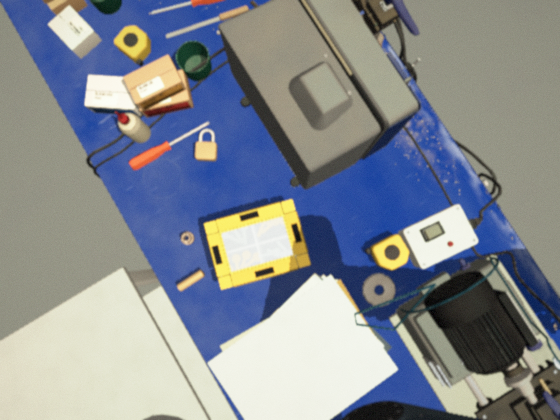

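View pics/side0.png

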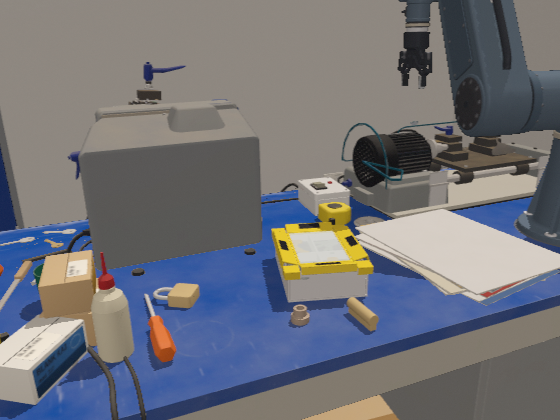

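The top view shows the case with its four black pads near (249,215), (216,255), (265,270) and (298,232). The padlock is near (206,150), the bush at (187,238), the cylinder at (190,279), the tape at (388,252), and a tall grey box is up and to the right. The side view confirms that all four rim sections stand open.

```bash
cat > h.py <<'E'
from station import readout, cams
import cv2,numpy as np
from scipy.spatial.transform import Rotation as R
def cast(d,uv,z):
    r=R.from_quat(d["rotation"]).apply(np.linalg.inv(d["intrinsics"])@np.array([uv[0],uv[1],1.]))
    e=np.array(d["eye"]); return e+r*(z-e[2])/r[2]
def proj(d,p):
    c=R.from_quat(d["rotation"]).inv().apply(np.array(p)-d["eye"]); c=d["intrinsics"]@c; return c[:2]/c[2]
E
python3 - <<'E'
from h import *
d=cams.snapshot("top"); im=d["pixels"]; hsv=cv2.cvtColor(im,cv2.COLOR_RGB2HSV)
y=cv2.inRange(hsv,(18,120,120),(35,255,255))
y[:, :190]=0; y[:,325:]=0; y[:185]=0; y[300:]=0
pts=cv2.findNonZero(y); rr=cv2.minAreaRect(pts)
c=[cast(d,p,.058) for p in cv2.boxPoints(rr)]
print("rim corners",np.round(c,4).tolist(),"c",np.mean(c,0).round(4))
print([round(np.linalg.norm(c[i]-c[i-1]),4) for i in range(4)])
hull=cv2.fillConvexPoly(np.zeros_like(y),cv2.convexHull(pts),255)
hull=cv2.erode(hull,np.ones((3,3)))
k=cv2.inRange(hsv,(0,0,0),(179,255,70))&hull
n,l,st,ce=cv2.connectedComponentsWithStats(k)
P=[]
for i in range(1,n):
    if st[i,4]>25:
        p=cast(d,ce[i],.0605);P.append(p);print("pad",ce[i].round(1),st[i,4],p.round(4))
print("mean",np.mean(P,0).round(4))
for i in range(4):
  for j in range(i): v=P[i]-P[j]; print(i,j,np.linalg.norm(v).round(4),np.degrees(np.arctan2(v[1],v[0])).round(2))
for nm,uv,z in(("padlock",(205,151),.02),("bush",(187,238),.022),("cyl",(190,279),.024),("tape",(388,252),.035),("box corner",(305,185),0),("box cor top",(365,160),.2),("box near",(418,103),.2),("paper",(318,275),.01)): print(nm,cast(d,uv,z).round(3))
s=cams.snapshot("side")
for p in P: print("side",proj(s,p).round(0))
t=R.from_quat(readout.sense()["tool_rot"]).as_matrix();print(t.round(3))
cv2.imwrite("pics/side1.png",cv2.resize(s["pixels"][200:330,240:400,::-1],None,fx=4,fy=4))
E
```

```text
rim corners [[0.5659, 0.3972, 0.058], [0.6182, 0.1794, 0.058], [0.4767, 0.1461, 0.058], [0.4253, 0.3605, 0.058]] c [0.5215 0.2708 0.058 ]
[np.float64(0.1453), np.float64(0.224), np.float64(0.1454), np.float64(0.2204)]
pad [248.3 215.7] 55 [0.5824 0.2732 0.0605]
pad [296.3 233.2] 71 [0.5439 0.1747 0.0605]
pad [216.6 254.5] 62 [0.5038 0.3398 0.0605]
pad [264.  271.7] 59 [0.4667 0.2428 0.0605]
mean [0.5242 0.2576 0.0605]
1 0 0.1058 -111.38
2 0 0.1031 139.72
2 1 0.1699 103.64
3 0 0.1197 -165.29
3 1 0.1029 138.58
3 2 0.1039 -110.94
padlock [0.732 0.37  0.02 ]
bush [0.541 0.41  0.022]
cyl [0.453 0.403 0.024]
tape [ 0.501 -0.017  0.035]
box corner [0.653 0.151 0.   ]
box cor top [0.663 0.053 0.2  ]
box near [ 0.764 -0.045  0.2  ]
paper [0.455 0.129 0.01 ]
side [283. 246.]
side [309. 226.]
side [327. 264.]
side [351. 241.]
[[ 0.897  0.443 -0.   ]
 [ 0.443 -0.897  0.001]
 [ 0.    -0.001 -1.   ]]
```

View pics/side1.png

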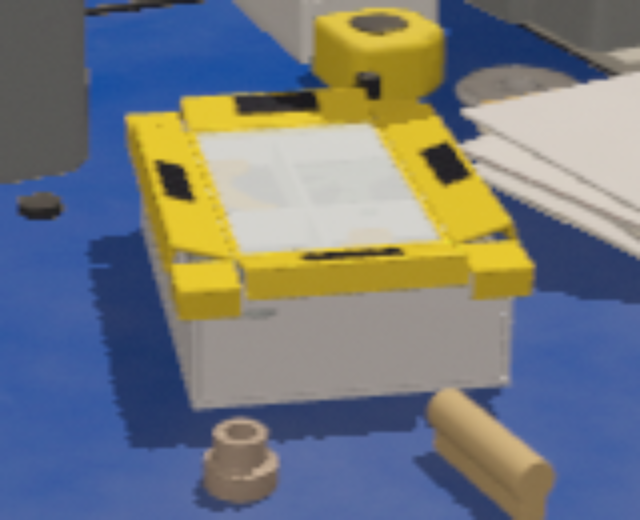

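The side crop puts the pads where the cast points project: far (284,245), left (328,263), right (309,226) and near (351,241). The spacings of 120 and 170 mm match the geometry, and yaw is about 14°. Next I lift, align to 14° and travel over.

>>> send_rows(
  commands="0 0 0 -1 1; 0 0 0 -1 1; 0 0 0 -1 1; 0 0 0 -0.5 0.07; 0 0.68 -1 0 0; 0 0.68 -1 0 0; 0 0.68 -1 0 0; 0 0.68 -1 0 0; 0 0.68 -1 0 0; 0 0.68 -1 0 0; 0 0.68 -1 0 0; 0 0.68 -1 0 0; 0 0.68 -1 0 0; 0 0.68 -1 0 0; 0 0.68 -1 0 0; 0 0.68 -1 0 0; 0 0.68 -1 0 0; 0 0.68 -1 0 0; 0 0.68 -1 0 0; 0 0.68 -1 0 0",
)

```text
t: 1.87
tcp_pos: [0.4105, -0.1958, 0.309]
tool_rot: [0.992, 0.123, -0.0, -0.0]
force: [0.5, 0.1, -0.1]
finger_gap: 0.001
gripper_force: 0.0
```

>>> send_rows(
  commands="0 0.68 -1 0 0; 0 0.68 -1 0 0; 0 0.68 -1 0 0; 0 0.68 -1 0 0; 0 0.68 -1 0 0; 0 0.68 -1 0 0; 0 0.68 -1 0 0; 0 0.68 -1 0 0; 0 0.68 -1 0 0; 0 0.68 -1 0 0; 0 0.68 -1 0 0; 0 0.68 -1 0 0; 0 0.68 -1 0 0; 0 0.68 -1 0 0; 0 0.68 -1 0 0; 0 0.68 -1 0 0; 0 0.68 -0.3 0 0; 0 0 0 0 0",
)

```text
t: 3.37
tcp_pos: [0.5574, 0.1772, 0.3087]
tool_rot: [0.992, 0.124, 0.001, -0.0]
force: [0.1, -0.4, -0.2]
finger_gap: 0.001
gripper_force: 0.0
```

```bash
cat >> h.py <<'E'
T={'right':(.5439,.1747),'left':(.5038,.3398),'near':(.4667,.2428),'far':(.5824,.2732)}
O={'right':(.242,-.970),'left':(-.242,.970),'near':(-.970,-.242),'far':(.970,.242)}
def go(n,out=.002):
    s=readout.sense(); M=R.from_quat(s["tool_rot"]).as_matrix()
    t=np.array(T[n])+out*np.array(O[n]); dv=np.array([*(t-s["tcp_pos"][:2]),.0685-s["tcp_pos"][2]])
    print(n,"yaw",np.degrees(np.arctan2(M[1,0],M[0,0])).round(2),"t",s["t"],"tcp",s["tcp_pos"].round(4),"F",s["force"].round(1),"gap",s["finger_gap"],"tool shift mm to tip z=.0605:",(M.T@dv*1000).round(1))
E
python3 -c "
from h import *
go('right')"
```

```text
right yaw 14.25 t 3.3667 tcp [0.5574 0.1772 0.3087] F [ 0.1 -0.4 -0.2] gap 0.0013110741564860788 tool shift mm to tip z=.0605: [-14.1   1.2 240.2]
```

>>> send_rows(
  commands="0 -0.7 0.06 1 0; 0 0 0 1 0; 0 0 0 1 0; 0 0 0 1 0; 0 0 0 1 0; 0 0 0 1 0; 0 0 0 1 0; 0 0 0 1 0; 0 0 0 1 0; 0 0 0 1 0; 0 0 0 0.7 0; 0 0 0 0.4 0; 0 0 0 0 0",
)

```text
t: 4.45
tcp_pos: [0.541, 0.1698, 0.0855]
tool_rot: [0.993, 0.122, -0.002, 0.0]
force: [0.2, 0.3, -0.2]
finger_gap: 0.001
gripper_force: 0.0
```

```bash
python3 -c "
from h import *
go('right')
s=cams.snapshot('side')
cv2.imwrite('pics/side2.png',cv2.resize(s['pixels'][170:320,240:400,::-1],None,fx=4,fy=4))"
```

```text
right yaw 14.01 t 4.45 tcp [0.541  0.1698 0.0855] F [ 0.2  0.3 -0.2] gap 0.0008580829986851574 tool shift mm to tip z=.0605: [ 4.1 -2.1 17. ]
```

View pics/side2.png

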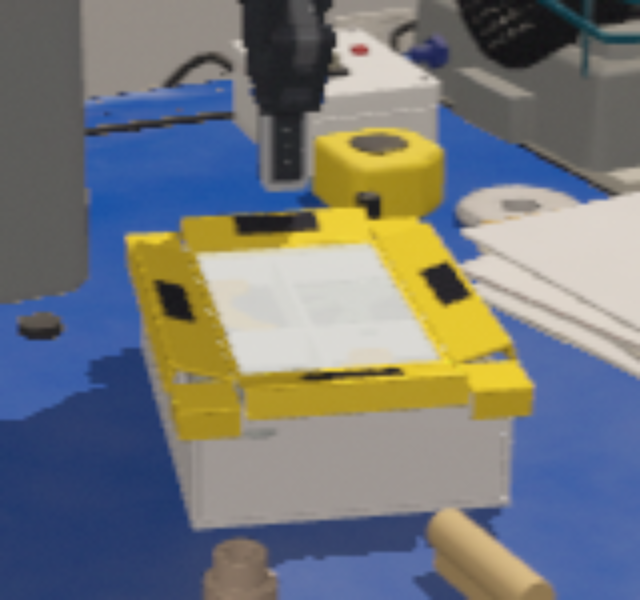

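The closed fingertips hang about 17 mm above the right pad, with the tip at crop (285,190) and the pad at (275,222).

>>> send_rows(
  commands="0 0.2 -0.1 0.35 0; 0 0 0 0.3 0; 0 0 0 0.2 0; 0 0 0 0.1 0; 0 0 0 0 0",
)

```text
t: 4.92
tcp_pos: [0.5468, 0.1733, 0.0688]
tool_rot: [0.993, 0.122, 0.001, 0.0]
force: [0.4, -0.5, 2.1]
finger_gap: 0.003
gripper_force: 0.8
```

>>> send_rows(
  commands="0 0 0 0.1 0; 0 0 0 0.1 0; 0 0 0 0 0",
)

```text
t: 5.17
tcp_pos: [0.5463, 0.1733, 0.0648]
tool_rot: [0.993, 0.122, 0.0, 0.0]
force: [0.0, 0.8, 0.1]
finger_gap: 0.002
gripper_force: 0.0
```

>>> send_rows(
  commands="0 0 0 0.1 0; 0 0 0 0 0",
)

```text
t: 5.33
tcp_pos: [0.5462, 0.1735, 0.0638]
tool_rot: [0.993, 0.122, 0.0, 0.0]
force: [-2.0, -1.9, 11.7]
finger_gap: -0.002
gripper_force: 5.7
```

The force fell to zero (the click), then rose to 12 N when the rim bottomed at tip z of about 56 mm. Next is the near side.

>>> send_rows(
  commands="0 0 0 -1 0; 0 0 0 -1 0; 0 -0.72 -1 0 0; 0 -0.72 -1 0 0; 0 -0.72 -1 0 0; 0 -0.72 -1 0 0; 0 -0.24 -0.32 0 0; 0 0 0 0 0; 0 0 0 0 0",
)

```text
t: 6.08
tcp_pos: [0.4651, 0.2424, 0.1023]
tool_rot: [0.992, 0.122, 0.0, 0.0]
force: [0.3, -1.0, 0.6]
finger_gap: -0.003
gripper_force: 0.0
```

```bash
python3 -c "
from h import *
go('near')"
```

```text
near yaw 14.07 t 6.0833 tcp [0.4651 0.2424 0.1023] F [ 0.3 -1.   0.6] gap -0.0030024643233933046 tool shift mm to tip z=.0605: [-0.4 -0.1 33.8]
```

Now to TCP z of about 0.0645, then feel for the bottom.

>>> send_rows(
  commands="0 0 0 0.8 0; 0 0 0 0.6 0; 0 0 0 0.2 0; 0 0 0 0.1 0; 0 0 0 0.1 0; 0 0 0 0.1 0; 0 0 0 0 0",
)

```text
t: 6.67
tcp_pos: [0.4654, 0.2415, 0.0646]
tool_rot: [0.993, 0.121, 0.0, 0.0]
force: [0.8, -0.1, -0.5]
finger_gap: -0.002
gripper_force: 0.0
```

>>> send_rows(
  commands="0 0 0 0.05 0; 0 0 0 0 0",
)

```text
t: 6.83
tcp_pos: [0.4659, 0.2418, 0.064]
tool_rot: [0.993, 0.122, 0.001, 0.0]
force: [-0.8, -1.2, 4.9]
finger_gap: 0.002
gripper_force: 2.3
```

>>> send_rows(
  commands="0 0 0 -1 0; 0 0 0 -1 0; 0 0.69 -1 0 0; 0 0.69 -1 0 0; 0 0.69 -1 0 0; 0 0.69 -1 0 0; 0 0.27 -0.39 0 0; 0 0 0 0 0; 0 0 0 0 0",
)

```text
t: 7.58
tcp_pos: [0.5017, 0.3416, 0.1029]
tool_rot: [0.992, 0.122, -0.001, 0.0]
force: [-0.8, 0.3, 0.5]
finger_gap: -0.0
gripper_force: 0.0
```

```bash
python3 -c "
from h import *
go('left')"
```

```text
left yaw 14.05 t 7.5833 tcp [0.5017 0.3416 0.1029] F [-0.8  0.3  0.5] gap -4.124793837104755e-05 tool shift mm to tip z=.0605: [ 1.6  0.2 34.4]
```

>>> send_rows(
  commands="0 0 0 0.8 0; 0 0 0 0.6 0; 0 0 0 0.2 0; 0 0 0 0.1 0; 0 0 0 0.1 0; 0 0 0 0.1 0; 0 0 0 0 0",
)

```text
t: 8.17
tcp_pos: [0.5012, 0.3413, 0.0657]
tool_rot: [0.993, 0.122, -0.001, 0.0]
force: [0.0, -0.3, 0.2]
finger_gap: 0.001
gripper_force: 0.0
```

>>> send_rows(
  commands="0 0 0 0.07 0; 0 0 0 0 0",
)

```text
t: 8.33
tcp_pos: [0.5023, 0.3417, 0.0641]
tool_rot: [0.993, 0.122, 0.0, 0.0]
force: [-0.7, -0.1, 1.6]
finger_gap: -0.0
gripper_force: 0.9
```

>>> send_rows(
  commands="0 0 0 0.03 0; 0 0 0 0 0; 0 0 0 -1 0; 0 0 0 -1 0; 0 0.73 1 0 0; 0 0.73 1 0 0; 0 0.73 1 0 0; 0 0.73 1 0 0; 0 0.22 0.3 0 0; 0 0 0 0 0; 0 0 0 0 0",
)

```text
t: 9.25
tcp_pos: [0.5832, 0.2736, 0.1029]
tool_rot: [0.993, 0.121, -0.001, -0.0]
force: [-0.7, 0.6, -0.0]
finger_gap: 0.0
gripper_force: 0.0
```

```bash
python3 -c "
from h import *
go('far')"
```

```text
far yaw 13.94 t 9.25 tcp [0.5832 0.2736 0.1029] F [-0.7  0.6 -0. ] gap 0.0002285266585596859 tool shift mm to tip z=.0605: [ 1.1  0.3 34.4]
```

>>> send_rows(
  commands="0 0.05 0 0.8 0; 0 0 0 0.6 0; 0 0 0 0.2 0; 0 0 0 0.1 0; 0 0 0 0.1 0; 0 0 0 0.1 0; 0 0 0 0 0",
)

```text
t: 9.83
tcp_pos: [0.5838, 0.2748, 0.0657]
tool_rot: [0.992, 0.122, -0.0, -0.0]
force: [-0.0, 0.3, -1.2]
finger_gap: 0.001
gripper_force: 0.0
```

>>> send_rows(
  commands="0 0 0 0.07 0; 0 0 0 0 0",
)

```text
t: 10.0
tcp_pos: [0.5845, 0.2745, 0.0641]
tool_rot: [0.993, 0.122, -0.0, -0.0]
force: [-2.1, 0.8, 2.8]
finger_gap: -0.001
gripper_force: 1.1
```

>>> send_rows(
  commands="0 0 0 -1 0; 0 0 0 -1 0; 0 0 0 -1 0; 0 0 0 -1 0; 0 0 0 -1 0; 0 -0.3 0.7 -1 0; 0 -0.3 1 -1 0; 0 -0.3 1 -1 0; 0 -0.3 1 -1 0; 0 -0.3 1 -1 0; 0 -0.5 1 0 0; 0 -0.5 1 0 0; 0 -0.5 1 0 0; 0 -0.5 1 0 0; 0 -0.5 1 0 0; 0 -0.5 1 0 0; 0 -0.5 1 0 0; 0 -0.5 1 0 0; 0 0 0 0 0",
)

```text
t: 11.58
tcp_pos: [0.5388, -0.0023, 0.2636]
tool_rot: [0.993, 0.12, -0.001, 0.001]
force: [0.8, 0.1, 0.1]
finger_gap: 0.003
gripper_force: 0.0
```

```bash
python3 -c "
from h import *
s=cams.snapshot('side');t=cams.snapshot('top')
a=cv2.resize(s['pixels'][205:325,255:385,::-1],None,fx=4,fy=4); b=cv2.resize(t['pixels'][180:300,195:265+50,::-1],None,fx=2,fy=2)
c=np.zeros((480,520+240,3),np.uint8); c[:,:520]=a; c[:240,520:]=b
cv2.imwrite('pics/end.png',c)"
```

```text
(no output)
```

View pics/end.png

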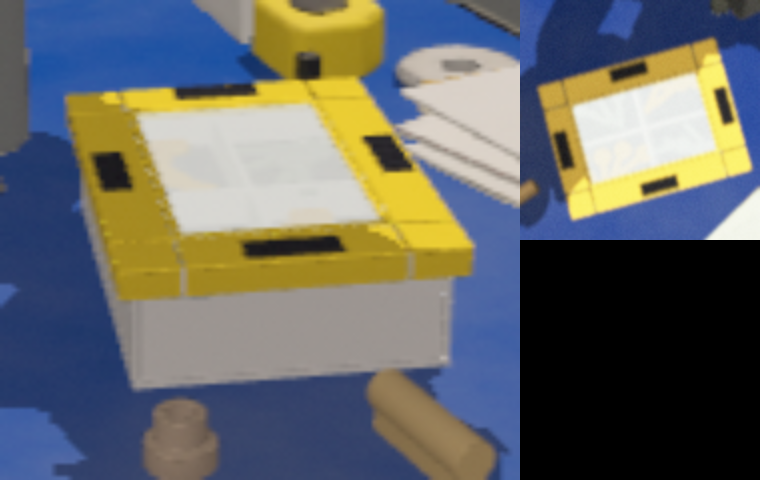

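All four sections sit level with the corner squares (side crop pads at (112,170), (215,91), (388,153) and (293,246)). The case and its neighbours haven't moved, and the hand is clear.

```bash
python3 -c "
from station import sign_off
print(sign_off())"
```

```text
the job is handed in; nothing more can be done
None
```

All four rim sections were pressed until they clicked shut and sit level with the corners; the case and the things round it look unmoved, the hand is clear, and the job is handed in at about 12 s on the robot's clock.

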